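# Seat the casting ring that fits the crucible former

## Robot

A 6-joint arm with a two-finger parallel gripper is mounted at the origin on the work surface. World frame = base frame: x ahead of the robot, y to its left, z up, the work surface at z = 0. Lengths are in mm, angles in rad, forces in N, time in s.
With the tool pointing down it reaches from about 350 to 850 mm from the base axis. Payload 8.1 kg.
Tool frame: the origin (TCP) lies at the very end of the fingers, on their centre line; the grasp point (between the pads) lies 19 mm behind it (arm.grip_point_offset is the distance from the TCP to the grasp point, in mm); z points along the fingers, y is the line along which they close (so a half turn about z gives the same grasp; the last joint's range is limited). The gripper opens to 93 mm and grips with 3 to 60 N. Pads are 15 mm wide; open, the fingers measure 128 mm over their backs; the gripper's body (75 mm by 188 mm) begins 65 mm behind the grasp point.
Start: joints at [1.043, 0.13, 1.488, -0, 1.523, -0.085], TCP at [257.063, 542.148, 218.635] pointing down, gripper open.
Joint ranges: [-2.96, 2.96], [-0.89, 2.26], [0.02, 2.5], [-1.34, 4.48], [0, 2.73], [-2.66, 2.66]. Speed limits (rad/s): [2.39, 2.39, 2.79, 3.14, 3.14, 3.14].

## Interface

Orientations are given as a unit quaternion [w, x, y, z].
In Python, from rig import arm gives the robot as it stands.
- The arm moves only by the tool arm_command, never from a script. Its argument "motion" is a list that holds one entry, the list of rows, each a list of 5 numbers: the shift along the tool's x, y, z in mm, then the turn about the tool's z in rad, then the finger opening in mm, from 0 to 93. In form: [[[tx, ty, tz, roll, fingers], ...]]. A call has 1 to 20 rows; each row is the pose to reach, as a shift and turn from the pose commanded when the call began, along the tool's axes at that moment; what a row does not reach only later rows make up. A row lasts 1/8 s, in which the tool goes at most 62.5 mm and 10.7 degrees, less where a joint would pass 70% of its speed; a pose out of reach is approached as far as the arm can. A call with a gripper value outside its range is refused whole. The fingers move at their own pace and stop on an object; "squeeze" is the grip in N (left out, the last holds). Time passes only in rows, so rows that repeat a pose let the fingers close. It gives the time, the measured TCP pose, the force, the opening and the grip force at its end, in the units of the state.
- arm.observe(): the state, without advancing time (a new reading comes with each control period).
- arm.capture(name): name is "side" or "top"; returns a dict with "img" (420x560x3 uint8, red, green, blue), "depth" (420x560 float32, mm along the optical axis (not along the pixel's ray), 0 where there is no reading), "camera_matrix" (3x3 intrinsics, pixels), "extrinsics" (4x4, takes a point from camera to world coordinates). Camera axes: x right, y up, looking along -z (the intrinsics and any distortion apply to the point x, -y, -z); pixel columns grow to the right and rows downward; lengths in mm; the calibration is good to about 2 mm. A picture is of the moment at which its call begins.
- arm.sign_off(): hands the job in; it is judged then, once.
The state is a dict: "time": time; "joints": joint angles; "joint_vel": joint speeds; "effort": joint torques, N m; "tcp_pos": TCP position; "tcp_rot": TCP orientation; "contact_force": force on the tool from outside, world axes, zero at the start; "ft_torque": the same for the moment, N m; "gripper_width": opening from 0.0 (shut) to 1.0 (fully open); "grasp_force": force on a finger pad.
Only numpy, scipy, OpenCV 4.12 (cv2) and the standard library are available. Lean on these libraries where they do the work, as an engineer would, in place of code of your own. Each camera call takes 0.05 s, during which the arm holds its last target. There are 200 camera calls.

## Task

On the vibrating table stands a round crucible former, a shallow dish with a raised cone in the middle. Of the three steel casting rings on the bench, pick the one that fits it and stand it on the former, around the cone, upright and fully down in the seat. Leave the other two rings standing where they are.

Things in the scene. Friction and masses are not known exactly. Their poses are not given: they have to be found in the camera images.
- ring_a_mid (a point): plain open steel tube (casting ring) standing upright, 54 mm outside diameter, 48 mm bore, 50 mm tall, 3 mm wall, 0.14 to 0.25 kg, loose; this point is its centre, on its axis half-way up, 25 mm above the surface it stands on; z is its axis (up)
- ring_b_mid (a point): plain open steel tube (casting ring) standing upright, 40 mm outside diameter, 34 mm bore, 50 mm tall, 3 mm wall, 0.14 to 0.25 kg, loose; this point is its centre, on its axis half-way up, 25 mm above the surface it stands on; z is its axis (up)
- ring_c_mid (a point): plain open steel tube (casting ring) standing upright, 70 mm outside diameter, 64 mm bore, 50 mm tall, 3 mm wall, 0.14 to 0.25 kg, loose; this point is its centre, on its axis half-way up, 25 mm above the surface it stands on; z is its axis (up)
- former_seat (a point): crucible former, grey plastic dish fixed on a white box (170 x 150 mm, black rubber top 50 mm above the bench). Point: on its axis, on the flat seat floor (56 mm above the bench) where the ring's lower edge rests; z up. Central shoulder 38 mm across, 8 mm high, then a cone 37 to 10 mm across, tip 26 mm above the floor. Lip round the seat 66 mm inside, 74 mm outside, 4 mm above the floor.

How it is judged:
By the outcome, as a careful person would: the job done as asked, in the order asked, and still so for the second after the job is handed in, with the robot touching nothing.
It also fails if it takes over 38 s, if anything falls off the work surface, if the arm or the gripper's body presses on something with over 40 N, if the wrist force passes 120 N, or if a joint passes its speed limit or range.

## Working session

There is one attempt and no reset: what is moved stays moved. The work goes in short steps, Python scripts to look and compute and a tool call to move; the robot and the scene stay as the last step left them, time stands still between calls to the robot, and variables do not carry over. Pictures are saved under pics/ and viewed, at most 10 in all, crops included, and the job is handed in when it is done.

Besides the shell and the picture viewer there is one more tool, called after "Request:" as name(argument=value, ...), one argument or row to a line, values as JSON. arm_command: Moves the arm, as the interface text tells. Its arguments: {"type":"object","properties":{"motion":{"type":"array","items":{"type":"array","items":{"type":"array","items":{"type":"number"}}}},"squeeze":{"type":"number"}},"required":["motion"]}

```bash
mkdir -p pics
cat > h.py <<'E'
import numpy as np, cv2
from rig import arm
def world(c):
    K=np.array(c["camera_matrix"]);E=np.array(c["extrinsics"]);d=c["depth"]
    v,u=np.mgrid[:d.shape[0],:d.shape[1]]
    P=np.stack([(u-K[0,2])/K[0,0]*d,-(v-K[1,2])/K[1,1]*d,-d],-1)
    W=P@E[:3,:3].T+E[:3,3]; W[d==0]=np.nan
    return W
def ray(c,u,v,z):
    K=np.array(c["camera_matrix"]);E=np.array(c["extrinsics"])
    r=E[:3,:3]@np.array([(u-K[0,2])/K[0,0],-(v-K[1,2])/K[1,1],-1]);o=E[:3,3]
    return o+r*(z-o[2])/r[2]
E
python3 - <<'E'
from h import *
s=arm.observe();print(s)
for n in("top","side"):
    c=arm.capture(n);cv2.imwrite(f"pics/{n}0.png",c["img"][...,::-1])
    np.savez(f"{n}0.npz",**c);print(n,c["camera_matrix"],c["extrinsics"])
    W=world(c)
    for lo,hi in((45,55),(56,60),(60,90)):
        m=((W[...,2]>lo)&(W[...,2]<hi)).astype('uint8')
        k,l,st,ce=cv2.connectedComponentsWithStats(m)
        for i in range(1,k):
            if st[i,4]>60:
                p=W[l==i];print(lo,st[i],ce[i].round(),p.min(0).round(),p.max(0).round(),np.median(p,0).round(1))
E
```

```text
{'time': 0.0, 'joints': array([ 1.04261185e+00,  1.31167787e-01,  1.48927427e+00, -4.28428973e-05,
        1.52301519e+00, -8.53532736e-02]), 'joint_vel': array([-9.63152221e-04, -1.93002183e-03, -4.48064938e-04,  5.31119858e-05,
       -1.97912452e-03,  1.02685701e-03]), 'effort': array([ 1.70743493e-03, -5.59851301e+01, -4.91766071e+01,  7.67996768e-02,
        3.53403669e-02, -1.41505434e-04]), 'tcp_pos': array([256.77635279, 541.63886127, 217.58626008]), 'tcp_rot': array([-2.61137641e-04,  2.19609774e-01,  9.75587350e-01, -8.95232568e-04]), 'contact_force': array([ 0.33915635,  0.13660255, -0.84514575]), 'ft_torque': array([0.00287671, 0.0020312 , 0.00612128]), 'grasp_force': 0.0, 'gripper_width': 0.9992835938491007}
top [[485.84032439   0.         280.55799338]
 [  0.         485.84032439 209.67766021]
 [  0.           0.           1.        ]] [[ 1.37563253e-02  9.98970685e-01 -4.32242303e-02  4.87242332e+02]
 [-9.99809980e-01  1.31450350e-02 -1.43948586e-02  1.66094161e+01]
 [-1.38118577e-02  4.34140372e-02  9.98961688e-01  1.03870646e+03]
 [ 0.00000000e+00  0.00000000e+00  0.
[... 3727 characters left out ...]
.  60.] [ 460. 1223.   90.] [ 304.1 1001.2   74.3]
60 [ 63  44  71  13 582] [98. 50.] [-147.  989.   60.] [  92. 1019.   90.] [ -24.7 1000.6   75.1]
60 [328  66  84  42 827] [369.  98.] [736. 494.  60.] [937. 723.  90.] [820.  501.9  75.5]
60 [275  68  32  19 495] [291.  77.] [571. 648.  60.] [667. 750.  80.] [619.1 681.5  76. ]
60 [216  70  39  18 504] [235.  79.] [390. 664.  60.] [508. 789.  66.] [448.7 723.5  62.7]
60 [335 113  25  17 337] [347. 121.] [708. 378.  60.] [771. 444.  77.] [738.4 401.1  72.9]
60 [  0 234  32  47 563] [ 16. 260.] [ 40. -57.  60.] [71. 37. 90.] [ 63.5 -28.2  74.4]
60 [294 337  26  24 471] [306. 348.] [ 536. -265.   60.] [ 574. -226.   82.] [ 553.8 -251.9   68.4]
```

View pics/top0.png

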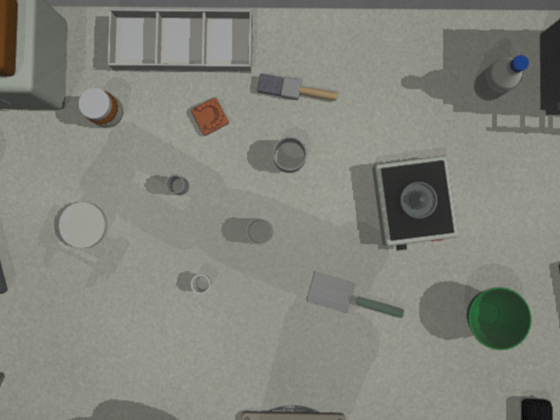

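View pics/side0.png

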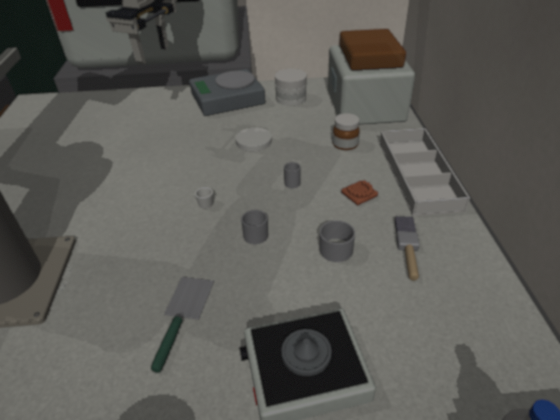

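```bash
cat >> h.py <<'E'
def circ(p):
    A=np.c_[2*p[:,:2],np.ones(len(p))];x=np.linalg.lstsq(A,(p[:,:2]**2).sum(1),rcond=None)[0]
    return x[:2].round(1),round(float(np.sqrt(x[2]+x[0]**2+x[1]**2)),1)
E
python3 - <<'E'
from h import *
R=arm.observe()["tcp_rot"]
for n in("top","side"):
    W=world(np.load(f"{n}0.npz"))
    for nm,x,y,r,lo,hi in(("A",487,76,36,46,56),("C",647,14,45,46,56),("lip",554,-246,45,57.5,62),("cone",554,-246,30,58.5,85)):
        d=np.hypot(W[...,0]-x,W[...,1]-y)
        m=(d<r)&(W[...,2]>lo)&(W[...,2]<hi)
        if nm=="lip": m&=d>30
        if nm=="cone": m&=d<25
        p=W[m]; print(n,nm,m.sum(),circ(p),p.mean(0).round(1),((p.min(0)+p.max(0))/2).round(1),np.ptp(p,axis=0).round())
E
```

```text
top A 121 (array([486.5,  75.4]), 25.2) [487.   75.   50.3] [486.1  75.3  50.8] [53. 51.  9.]
top C 157 (array([646.5,  14.8]), 33.2) [646.9  14.1  50.3] [647.2  14.2  50.2] [68. 68.  8.]
top lip 217 (array([ 553.9, -245.9]), 34.1) [ 554.2 -247.6   59.7] [ 553.8 -245.6   59.7] [71. 73.  4.]
top cone 318 (array([ 554.1, -246.1]), 14.4) [ 553.5 -244.    70.6] [ 553.7 -248.6   71.7] [46. 42. 26.]
side A 103 (array([486.8,  75.4]), 25.2) [486.8  73.6  48.1] [487.1  76.5  48.3] [51. 56.  4.]
side C 160 (array([646.9,  14.7]), 33.2) [646.7  14.9  48.2] [646.7  15.1  48.7] [69. 69.  5.]
side lip 217 (array([ 554.6, -246.3]), 34.8) [ 556.5 -247.3   58.6] [ 554.6 -246.5   58.9] [73. 74.  3.]
side cone 482 (array([ 554.5, -247. ]), 13.2) [ 554.  -251.1   69.1] [ 554.7 -245.6   70.4] [38. 39. 23.]
```

Request:
arm_command(
  motion=[
    [[-37, -29, 0, 0, 93], [-74, -59, 0, 0, 93], [-111, -88, 10, 0, 93], [-148, -118, 20, 0, 93], [-185, -147, 30, 0, 93], [-222, -176, 40, 0, 93], [-259, -206, 50, 0, 93], [-296, -235, 60, 0, 93], [-333, -264, 70, 0, 93], [-370, -294, 80, 0, 93], [-407.5, -323.3, 90, 0, 93], [-407.5, -323.3, 100, 0, 93], [-407.5, -323.3, 110, 0, 93], [-407.5, -323.3, 110, 0, 93]],
  ],
)

```text
time: 1.85
tcp_pos: [485.4, 76.4, 107.4]
tcp_rot: [-0.001, 0.219, 0.976, -0.0]
contact_force: [0.5, -0.1, -0.9]
gripper_width: 0.998
grasp_force: 0.0
```

Request:
arm_command(
  motion=[
    [[-1.5, 0, 20, 0, 93], [-1.5, 0, 40, 0, 93], [-1.5, 0, 60, 0, 93], [-1.5, 0, 75, 0, 93], [-1.5, 0, 85, 0, 93], [-1.5, 0, 93, 0, 93], [-1.5, 0, 93, 0, 93], [-1.5, 0, 93, 0, 75], [-1.5, 0, 93, 0, 65], [-1.5, 0, 93, 0, 60], [-1.5, 0, 93, 0, 56], [-1.5, 0, 93, 0, 52], [-1.5, 0, 93, 0, 48], [-1.5, 0, 93, 0, 48], [-1.5, 0, 93, 0, 48], [-1.5, 0, 93, 0, 48]],
  ],
  squeeze=25,
)

```text
time: 3.85
tcp_pos: [488.2, 74.8, 15.7]
tcp_rot: [0.0, 0.22, 0.976, 0.0]
contact_force: [-0.8, 0.5, 2.1]
gripper_width: 0.591
grasp_force: 25.0
```

Request:
arm_command(
  motion=[
    [[0, 0, -15, 0, 48], [0, 0, -40, 0, 48], [0, 0, -70, 0, 48], [0, 0, -95, 0, 48], [-10, -13, -110, 0, 48], [-33, -44, -110, 0, 48], [-60, -79, -110, 0, 48], [-87, -114, -110, 0, 48], [-114, -150, -110, 0, 48], [-141, -185, -110, 0, 48], [-168, -221, -110, 0, 48], [-188, -247, -110, 0, 48], [-199, -262, -110, 0, 48], [-199, -262, -110, 0, 48], [-199, -262, -110, 0, 48]],
  ],
)

```text
time: 5.72
tcp_pos: [555.3, -246.3, 125.4]
tcp_rot: [-0.0, 0.219, 0.976, 0.0]
contact_force: [0.1, -0.5, -2.8]
gripper_width: 0.589
grasp_force: 25.0
```

Run:
```python
from h import *
t=arm.observe();print({k:np.round(t[k],3) for k in("time","tcp_pos","tcp_rot","contact_force","gripper_width","grasp_force")})
for n in("top","side"):
    c=arm.capture(n);cv2.imwrite(f"pics/{n}1.png",c["img"][...,::-1]);np.savez(f"{n}1.npz",**c)
c=cv2.resize(cv2.imread("pics/side1.png")[170:420,170:450],None,fx=2,fy=2);cv2.imwrite("pics/s1c.png",c)
```

```text
{'time': np.float64(5.725), 'tcp_pos': array([ 555.311, -246.292,  125.368]), 'tcp_rot': array([-0.   ,  0.219,  0.976,  0.   ]), 'contact_force': array([ 0.137, -0.499, -2.824]), 'gripper_width': np.float64(0.589), 'grasp_force': np.float64(25.0)}
```

View pics/s1c.png

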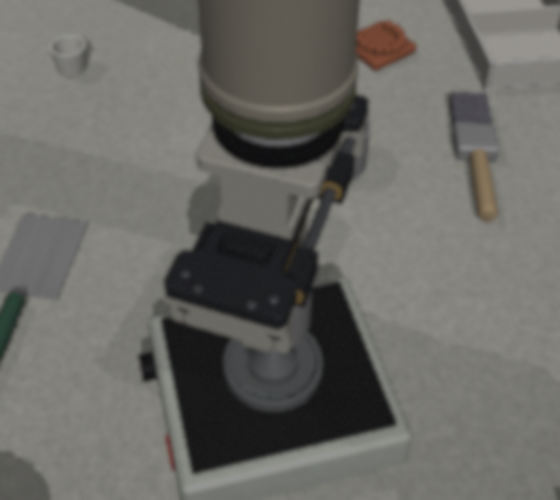

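Run:
```python
from h import *
for n in("top","side"):
    W=world(np.load(f"{n}1.npz"));d=np.hypot(W[...,0]-555,W[...,1]+246)
    for lo,hi in((70,100),(100,130),(130,170)):
        p=W[(d<75)&(W[...,2]>lo)&(W[...,2]<hi)]
        print(n,lo,len(p),p.min(0).round(),p.max(0).round()) if len(p) else print(n,lo,0)
    v,u=np.nonzero((d<75)&(W[...,2]>95)&(W[...,2]<170)); print(u.min() if len(u) else None, u.max() if len(u) else None)
```

```text
top 70 9 [ 542. -260.   70.] [ 558. -251.   77.]
top 100 50 [ 526. -262.  109.] [ 575. -220.  130.]
top 130 84 [ 527. -256.  130.] [ 579. -222.  163.]
412 437
side 70 89 [ 541. -258.   70.] [ 568. -244.   78.]
side 100 83 [ 541. -281.  107.] [ 580. -252.  129.]
side 130 127 [ 531. -288.  130.] [ 581. -213.  169.]
292 325
```

Run:
```python
from h import *
from scipy.optimize import least_squares
a=np.array([.9035,-.4285]);b=np.array([.4285,.9035])
for n in("top","side"):
    W=world(np.load(f"{n}1.npz"));q=W[...,:2]-[555.3,-246.3];lx=q@a;ly=q@b
    m=(np.abs(ly)<25)&(np.abs(lx)<34)&(np.hypot(lx,ly)>20)&(W[...,2]>109)&(W[...,2]<157)
    p=np.c_[lx[m],ly[m]]
    f=least_squares(lambda c:np.hypot(*(p-c).T)-27,[0,0],loss="soft_l1")
    print(n,m.sum(),f.x.round(1),np.median(abs(f.fun)).round(2),p.min(0).round(),p.max(0).round(),W[m][:,2].min())
```

```text
top 101 [-2.5 -1.5] 0.54 [-29. -20.] [22. 20.] 109.08805212290099
side 156 [-2.3  0.9] 0.28 [  8. -25.] [25.  5.] 109.32151067317238
```

Request:
arm_command(
  motion=[
    [[-1.5, 0, 5, 0, 48], [-1.5, 0, 12, 0, 48], [-1.5, 0, 19, 0, 48], [-1.5, 0, 26, 0, 48], [-1.5, 0, 32, 0, 48], [-1.5, 0, 37, 0, 48], [-1.5, 0, 41, 0, 48], [-1.5, 0, 45, 0, 48], [-1.5, 0, 48, 0, 48], [-1.5, 0, 50, 0, 48], [-1.5, 0, 51, 0, 48], [-1.5, 0, 52, 0, 48], [-1.5, 0, 52, 0, 48], [-1.5, 0, 52, 0, 48]],
  ],
)

```text
time: 7.58
tcp_pos: [557.1, -247.9, 73.7]
tcp_rot: [0.0, 0.22, 0.976, -0.0]
contact_force: [-0.1, -0.2, -3.2]
gripper_width: 0.584
grasp_force: 25.0
```

Request:
arm_command(
  motion=[
    [[0, 0, 0.5, 0, 48], [0, 0, 1, 0, 48], [0, 0, 1.5, 0, 48], [0, 0, 2, 0, 48], [0, 0, 2, 0, 48], [0, 0, 2, 0, 48]],
  ],
)

```text
time: 8.32
tcp_pos: [557.0, -247.8, 71.8]
tcp_rot: [-0.0, 0.22, 0.976, -0.0]
contact_force: [-1.1, -0.2, -0.7]
gripper_width: 0.585
grasp_force: 25.0
```

Request:
arm_command(
  motion=[
    [[0, 0, 0.3, 0, 55], [0, 0, 0.3, 0, 57], [0, 0, 0.3, 0, 60], [0, 0, 0.3, 0, 65], [0, 0, 0.3, 0, 72], [0, 0, 0.3, 0, 80], [0, 0, 0.3, 0, 80], [0, 0, -10, 0, 80], [0, 0, -30, 0, 80], [0, 0, -55, 0, 80], [0, 0, -85, 0, 80], [0, 0, -115, 0, 80], [30, 40, -130, 0, 80], [60, 80, -130, 0, 80], [90, 120, -130, 0, 80], [120, 160, -130, 0, 80], [150, 200, -130, 0, 80], [150, 200, -130, 0, 80]],
  ],
)

```text
time: 10.58
tcp_pos: [507.2, -0.1, 203.7]
tcp_rot: [0.001, 0.218, 0.976, 0.001]
contact_force: [0.7, 0.2, -0.1]
gripper_width: 0.856
grasp_force: 0.0
```

Run:
```python
from h import *
for n in("top","side"):
    c=arm.capture(n);cv2.imwrite(f"pics/{n}2.png",c["img"][...,::-1])
    W=world(c)
    for nm,x,y,lo,hi,r in(("A",554.3,-246.2,100,112,34),("lip",554,-246,57.5,62,40),("B",581,248.5,45,55,30),("C",647,14.5,45,55,42)):
        p=W[(np.hypot(W[...,0]-x,W[...,1]-y)<r)&(W[...,2]>lo)&(W[...,2]<hi)]
        print(n,nm,len(p),circ(p),np.median(p,0).round(1),p.min(0).round(),p.max(0).round()) if len(p)>8 else print(n,nm,len(p))
c=cv2.imread("pics/side2.png")[250:420,200:420];cv2.imwrite("pics/s2c.png",cv2.resize(c,None,fx=3,fy=3))
```

```text
top A 178 (array([ 554.5, -246.8]), 25.3) [ 554.  -247.   105.8] [ 529. -274.  100.] [ 581. -220.  111.]
top lip 230 (array([ 552.9, -243.8]), 30.8) [ 546.4 -231.5   59.4] [ 518. -277.   58.] [ 589. -209.   62.]
top B 101 (array([580.6, 248.5]), 18.4) [580.1 249.9  50.1] [561. 229.  45.] [601. 269.  55.]
top C 109 (array([646.5,  14.7]), 33.2) [666.6   9.5  49.8] [630. -20.  45.] [682.  48.  54.]
side A 299 (array([ 555.2, -247.4]), 25.3) [ 555.1 -249.6  103.7] [ 529. -274.  100.] [ 582. -221.  107.]
side lip 283 (array([ 553.9, -249.1]), 30.6) [ 552.1 -261.    58.8] [ 518. -283.   58.] [ 591. -220.   62.]
side B 67 (array([580.5, 248.9]), 18.4) [579.5 245.7  47.5] [561. 229.  45.] [600. 269.  50.]
side C 185 (array([646.8,  14.9]), 33.3) [646.   11.7  47.8] [613. -21.  45.] [681.  51.  51.]
```

View pics/s2c.png

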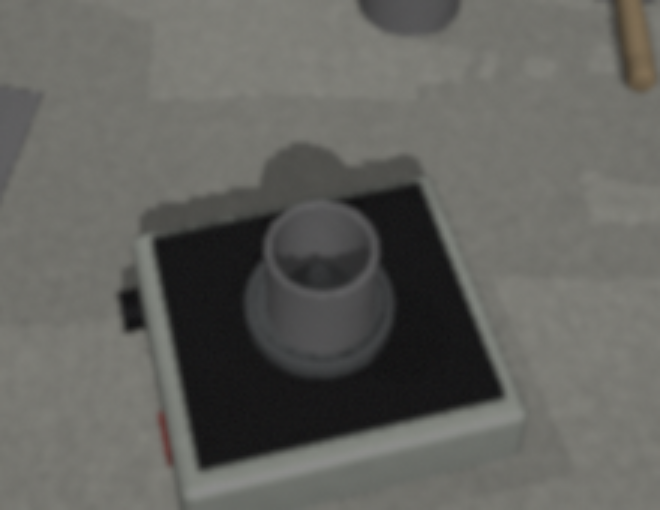

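The side crop shows the ring standing upright inside the lip, with its rim centred near crop pixel (322, 247) and the cone tip visible inside. The rim is about 106 mm high, which matches a ring fully seated (56 + 50 mm), and its centre is within 1 mm of the former's. Rings B and C have not moved.

```bash
python3 -c "
from rig import arm
print(arm.sign_off())"
```

```text
the job is handed in; nothing more can be done
None
```

I stood ring A (54 mm outside diameter) on the former around the cone, upright and fully down in the seat, left rings B and C where they were, and handed the job in at about 11 s; no verdict came back.

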